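# Seat the keyed discs of the sample changer and drop in its reference rod

## Robot

A 6-joint arm with a two-finger parallel gripper is mounted at the origin on a cart in front of the work surface, level with it; the furniture and walls round the work are solid. World frame = base frame: x ahead of the robot, y to its left, z up, the work surface at z = 0. Lengths are in m, angles in rad, forces in N, time in s.
With the tool pointing down it reaches from about 0.35 to 0.775 m from the base axis. Payload 5.5 kg.
Tool frame: the origin (TCP) lies on the centre line of the jaws, within the pads' length; the fingertips stand 11 mm ahead of it and the grasp point (between the pads) lies 8 mm behind it (env.tip_reach is the distance from the TCP to the fingertips, in m); z points along the fingers, x is the direction in which the jaws open and shut, and the axes are right-handed (so a half turn about z gives the same grasp; the last joint's range is limited). The gripper opens to 85 mm and grips with 20 to 120 N. Pads are 22 mm wide; open, the fingers measure 114 mm over their backs; the gripper's body (76 mm by 85 mm) begins 54 mm behind the grasp point. The pads swing forward as they close: fully open they stand 13 mm farther back than shut.
Start: joints at [0.994, 0.313, 0.046, 1.304, 0, 1.431], TCP at [0.243, 0.521, 0.242] pointing down, gripper open.
Joint ranges: [-2.76, 2.76], [-0.86, 1.69], [-1.03, 1.26], [-2.2, 2.34], [-1.47, 1.5], [-3.14, 3.14]. Speed limits (rad/s): [2.57, 2.57, 3.14, 3.14, 3.14, 3.14].

## Interface

Orientations are given as a unit quaternion [w, x, y, z].
In Python, from workcell import env gives the robot as it stands.
- The arm moves only by the tool carry_out, never from a script. Its argument "moves" is one flat list of numbers, 7 for each row, row after row: the gripper command: -1 is shut, 1 is fully open, values between are in proportion, then the shift along the tool's x, y, z in m, then the turn, a rotation vector about the tool's x, y, z in degrees. A call has exactly 5 rows; each row shifts and turns the pose as measured when the row begins, along the tool's axes as they then stand; what a row does not reach is not made up. A row lasts 1/8 s, in which the tool goes at most 62.5 mm and 10.7 degrees, less where a joint would pass 70% of its speed; a pose out of reach is approached as far as the arm can. A call is refused whole if a number of a shift passes 0.0625 or a number of a turn 10.7, either way. A call with a gripper value outside its range is refused whole. The fingers move at their own pace and stop on an object; "squeeze" is the grip in N (left out, the last holds). Time passes only in rows, so rows that do not move let the fingers close, or fill a call up. It gives the time, the measured TCP pose, the force and the opening at its end, in the units of the state.
- env.get_state(): the state, without advancing time (a new reading comes with each control period).
- env.read_camera(name): name is "scene" or "side" or "wrist"; returns the picture (400x640x3 uint8, red, green, blue); there is no depth.
- env.calibration(name): a dict with "camera_matrix" (3x3 intrinsics, pixels), "rvec" (rotation vector, rad) and "tvec" (3), from world to camera coordinates, as OpenCV has them; the wrist camera has in their place "hand_eye" (4x4, takes a point from camera to tool coordinates, whose origin is the TCP and whose axes are the tool frame's). Camera axes: x right, y down, z forward; pixel columns grow to the right and rows downward; lengths in m; the calibration is good to about 2 mm. The wrist camera is an equidistant fisheye: a pixel r from the principal point sees the ray r / f radians off the axis. A picture is of the moment at which its call begins: read the wrist's pose just before it. calibration takes no time and is no camera call.
- env.hand_in(): hands the job in, once; it reports no verdict.
The state is a dict: "clock": time; "joint_pos": joint angles; "qvel": joint speeds; "tau": joint torques, N m; "tcp_pos": TCP position; "orientation": TCP orientation; "wrist_force": force on the tool from outside, world axes, zero at the start; "ft_torque": the same for the moment, N m; "finger_gap": finger opening in m.
Only numpy, scipy, OpenCV 4.12 (cv2) and the standard library are available. Lean on these libraries where they do the work, as an engineer would, in place of code of your own. Each camera call takes 0.05 s, during which the arm holds its last target. There are 200 camera calls.

## Task

The sample changer was put together carelessly: its white tray and the smaller grey guide disc above it are each perched on a key of the upright shaft. Push each disc round by its steel posts, without lifting it off, until it drops fully home with its red marks towards the red mark at the machine's front; then take the amber reference rod from its wooden stand, pass it upright through the red-marked holes of both discs all the way down into the machine's well, and let go. Leave the jars, bottles and tube block where they stand.

Things in the scene. Friction and masses are not known exactly. Their poses are not given: they have to be found in the camera images.
- drive: The machine, fixed: a white drum 216 mm across, 50 mm high, with a control nose at its front (-x, to 140 mm from the axis, 38 mm high, red mark) and a grey block behind (+x, 107 to 155 mm from the axis, 140 mm wide, 85 mm high). Origin: on the axis of its upright shaft at table height; z up.
- shaft_top (a point): Top of the machine's fixed upright shaft, 24 mm thick, 156 mm above the table. Both discs turn freely on it.
- tray_key (a point): Outer end of the top of the tray's brass key, which is fixed to the shaft: 12 mm wide, 25.5 mm from the axis towards the machine's +x, top 68 mm above the table. A disc off its keyway rests on its key, leaning up to 0.13 rad. At the machine's yaw (to about 0.05 rad) it drops by its own weight and then turns no farther.
- guide_key (a point): Outer end of the top of the guide disc's brass key, fixed to the shaft: 12 mm wide, 22.5 mm from the axis towards the machine's +x, top 112.5 mm above the table.
- well (a point): Mouth of the round well in the drum's top: 46 mm from the shaft towards the machine's -x, 50 mm above the table. The well is 20.8 mm wide and 32 mm deep (its floor lies 18 mm above the table).
- tray: White tray, loose on the shaft: 196 mm across, 10 mm thick, 340 g, hub 65 mm across and 34 mm high, bore 26.4 mm. Origin: on its axis at the underside; its x axis points along its keyway (14.4 mm wide). Perched, its origin is about 68 mm above the table (never lift it above 85); home, it is at 54 mm, with the machine's yaw.
- tray_post (a point): Top of one of the tray's three steel posts for pushing, 12 mm thick, 86 mm from the axis: this one in the tray's +x, the others at 120 and 240 degrees; tops 72 mm above the underside.
- tray_hole (a point): The tray's red-marked hole (one dot beside it), at the underside, 46 mm from the axis in the tray's -x: one of five 23 mm holes, 72 degrees apart. Home, it lies over the well.
- guide: Grey guide disc, loose on the shaft above the tray: 126 mm across, 8 mm thick, 170 g, hub 58 mm across and 30 mm high, bore 26.4 mm. Origin: on its axis at the underside; its x axis points along its keyway (14.4 mm wide). Perched, its origin is about 112.5 mm above the table (never lift it above 132); home on the hub of the seated tray, it is at 88 mm, with the machine's yaw.
- guide_post (a point): Top of one of the guide disc's three steel posts for pushing, 12 mm thick, 54 mm from the axis: this one in the disc's +x, the others at 72 and 288 degrees; tops 46 mm above the underside.
- guide_hole (a point): The guide disc's red-marked hole (between two dots), at the underside, 46 mm from the axis in the disc's -x: one of five 23 mm holes, 72 degrees apart.
- rod: Reference rod, 135 mm long, 85 g: amber shank 18 mm thick, 105 mm long, its nose narrowing to 9 mm over the last 11 mm; on top a black cap 28 mm thick, 30 mm high. Origin: centre of the nose's end; z points to the cap. In its stand the origin is 10 mm above the table; home in the well 18 mm, the cap's underside then 27 mm above the guide disc.
- rod_stand: Wooden stand of the rod, fixed: block 64 x 64 x 62 mm on a foot 84 mm square, with a 21 mm hole, 52 mm deep, in the middle. Origin: centre of its underside.
- tube_block: Bystander: wooden block with stoppered tubes, 36 x 95 mm, 95 mm high (long along its y). Origin: centre of its underside.
- jar_t05: Bystander: specimen jar with a yellow lid, 73 mm across, 123 mm high. Origin: centre of its underside.
- jar_r01: Bystander: specimen jar with a yellow lid, 73 mm across, 123 mm high. Origin: centre of its underside.
- dropper_1: Bystander: brown dropper bottle, 34 mm across, 78 mm high; it must not be struck. Origin: centre of its underside.
- dropper_3: Bystander: brown dropper bottle, 38 mm across, 85 mm high; it must not be struck. Origin: centre of its underside.
Mind the look-alikes: they are no part of the job. What is shaped like the rod but turquoise is not meant.

How it is judged:
On the way, in this order (a step that is already met when the one before it is completed fails the run):
1. the tray and the guide disc have both dropped fully home on their keys (z of tray in the frame of drive below 0.057 m and angle between tray's own z axis and vertical below 0.04 rad and z of guide in the frame of drive below 0.091 m and angle between guide's own z axis and vertical below 0.05 rad), for 0.2 s.
2. the rod is through both discs and on the floor of the well (z of rod in the frame of drive below 0.022 m and horizontal distance between rod and well below 0.006 m), for 0.2 s.
At the end, for the whole second after the job is handed in: Tray and guide disc home (origins under 57 and 91 mm above the machine's underside, level to 0.04 and 0.05 rad, machine's yaw to 0.12 rad); rod on the well's floor (origin under 22 mm, within 6 mm of the well's axis, upright to 0.1 rad); all released, at rest (all of step 1 and all of step 2 and angle between the x axis of each of tray, guide and the x axis of drive, either way round below 0.12 rad and angle between rod's own z axis and vertical below 0.1 rad and linear speed of rod below 0.02 m/s and angular speed of tray below 0.1 rad/s); the robot touches nothing.
It fails at once if the tray or the guide disc was lifted (z of tray in the frame of drive above 0.085 m or z of guide in the frame of drive above 0.132 m).
It fails at once if a jar or the tube block was shifted by more than 30 mm or tipped, or a dropper bottle was struck (distance of any of tube_block, jar_t05, jar_r01 from where it was at the start of the episode above 0.03 m or angle between any of tube_block, jar_t05, jar_r01's own z axis and vertical above 0.5 rad or contact force between any of the fingers, the arm and dropper_1 above 5 N or contact force between any of the fingers, the arm and dropper_3 above 5 N).
It also fails if it takes over 72 s, if anything falls off the work surface, if the arm or the gripper's body presses on something with over 40 N, if the wrist force passes 120 N, or if a joint passes its speed limit or range.

## Working session

There is one attempt and no reset: what is moved stays moved. The work goes in short steps, Python scripts to look and compute and a tool call to move; the robot and the scene stay as the last step left them, time stands still between calls to the robot, and variables do not carry over. Pictures are saved under pics/ and viewed, about 8 in all and at most 12, crops included, and the job is handed in when it is done.

Besides the shell and the picture viewer there is one more tool, called after "Call:" as name(argument=value, ...), one argument or row to a line, values as JSON. carry_out: Moves the arm, as the interface text tells. Its arguments: {"type":"object","properties":{"moves":{"type":"array"},"squeeze":{"type":"number"}},"required":["moves"]}

```bash
mkdir -p pics; ls
python3 - <<'E'
from workcell import env
import cv2,numpy as np
for n in("scene","side"):
    cv2.imwrite(f"pics/{n}0.png",env.read_camera(n)[:,:,::-1]); c=env.calibration(n); print(n,c)
    R=cv2.Rodrigues(np.array(c['rvec']))[0]; print(-R.T@np.array(c['tvec']).ravel())
s=env.get_state();print(s)
cv2.imwrite("pics/wrist0.png",env.read_camera("wrist")[:,:,::-1]);print(env.calibration("wrist"),env.tip_reach)
E
```

```text
pics
scene {'camera_matrix': array([[401.02469728,   0.        , 325.17223031],
       [  0.        , 401.02469728, 195.14750093],
       [  0.        ,   0.        ,   1.        ]]), 'rvec': array([ 1.983093  , -0.74247402,  0.40056457]), 'tvec': array([-0.39889576,  0.27984527,  0.89810293])}
[-0.09810585 -0.75533014  0.68108127]
side {'camera_matrix': array([[495.67595125,   0.        , 318.56783364],
       [  0.        , 495.67595125, 200.90746185],
       [  0.        ,   0.        ,   1.        ]]), 'rvec': array([ 0.00726338,  2.85150763, -1.26468976]), 'tvec': array([0.51489838, 0.08792877, 1.50269808])}
[0.54851728 1.04776918 1.06407794]
{'clock': 0.1, 'joint_pos': array([9.94388286e-01, 3.13957128e-01, 4.50783091e-02, 1.30361136e+00,
       1.47929282e-05, 1.43120641e+00]), 'qvel': array([-0.00060435, -0.00046081,  0.00081594,  0.00035849,  0.00036107,
        0.00059086]), 'tau': array([ 3.15606441e-03, -4.81728244e+01,  2.99242008e+01,  1.27603125e-02,
       -8.55913936e-05,  5.71739690e-06]), 'tcp_pos': array([0.2430116 , 0.52062972, 0.24147409]), 'orientation': array([ 3.44323649e-04,  8.43521636e-01,  5.37094529e-01, -7.73806966e-04]), 'wrist_force': array([ 0.11693337, -0.21109042,  0.15580393]), 'ft_torque': array([-0.06520381, -0.00896332,  0.01181989]), 'finger_gap': 0.08530848515647682}
{'camera_matrix': array([[309.70691629,   0.        , 321.00753665],
       [  0.        , 309.70691629, 198.62450933],
       [  0.        ,   0.        ,   1.        ]]), 'hand_eye': array([[ 9.99999544e-01, -4.86757978e-04,  8.21156452e-04,
         1.17238561e-04],
       [ 2.36012594e-04,  9.59589789e-01,  2.81402525e-01,
        -7.17045109e-02],
       [-9.24948270e-04, -2.81402203e-01,  9.59589467e-01,
        -1.33994034e-01],
       [ 0.00000000e+00,  0.00000000e+00,  0.00000000e+00,
         1.00000000e+00]])} 0.011
```

View pics/scene0.png

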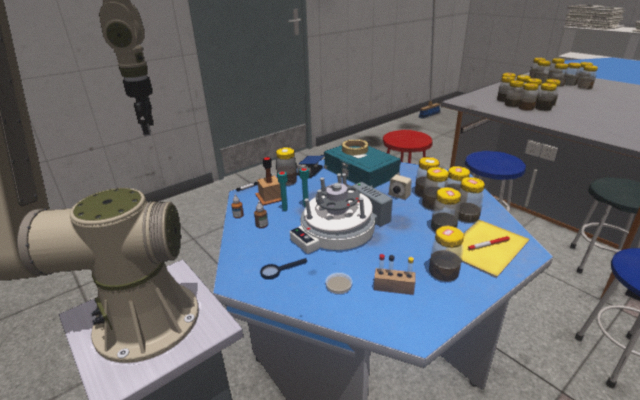

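View pics/side0.png

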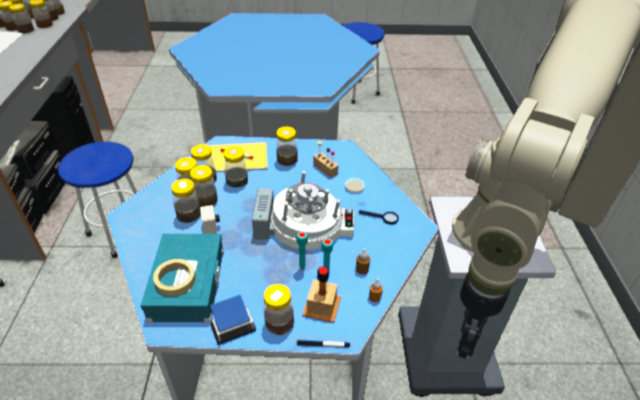

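Scene: the machine is at about (338,215), the wooden stand with a rod at (270,185), and turquoise rod-likes at (283,190) and (304,185). Side: machine (307,215), stand (322,295), turquoise (302,250) and (327,255). I'll enlarge both in one image.

Run:
```python
import cv2,numpy as np
a=cv2.imread("pics/scene0.png")[140:260,220:400];b=cv2.imread("pics/side0.png")[165:325,230:400]
a=cv2.resize(a,(400,267),interpolation=cv2.INTER_CUBIC)
a=cv2.resize(cv2.imread("pics/scene0.png")[145:255,225:400],(398,250),interpolation=3)
b=cv2.resize(b,(400,376),interpolation=3)
s=cv2.imread("pics/scene0.png")[170:250,290:400];s=cv2.resize(s,(400,291),interpolation=3)
sd=cv2.imread("pics/side0.png")[165:250,245:360];sd=cv2.resize(sd,(400,296),interpolation=3)
o=np.zeros((600,800,3),np.uint8)
o[:291,:400]=s;o[:296,400:]=sd;o[300:550,:398]=a
c=cv2.imread("pics/side0.png")[225:325,270:400];o[300:600,400:790]=cv2.resize(c,(390,300),interpolation=3)
cv2.imwrite("pics/c1.png",o)
```

```text
(no output)
```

View pics/c1.png

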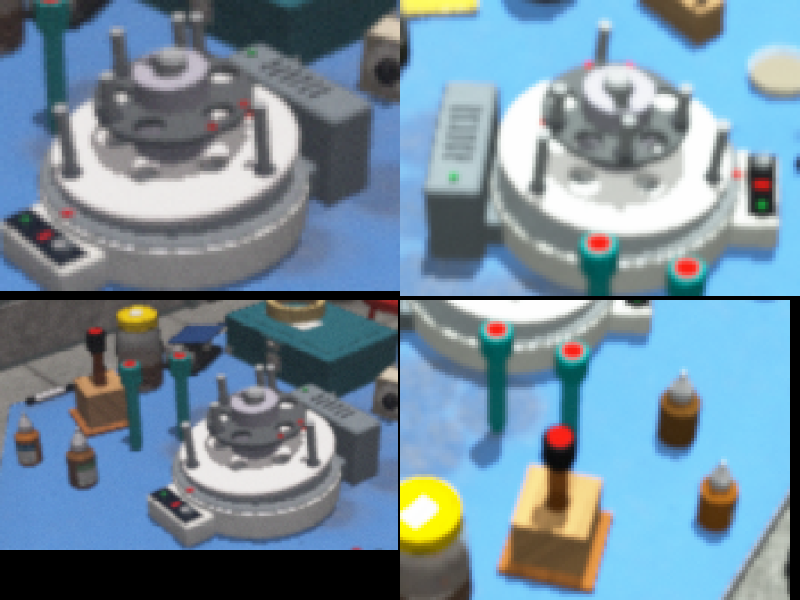

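View pics/wrist0.png

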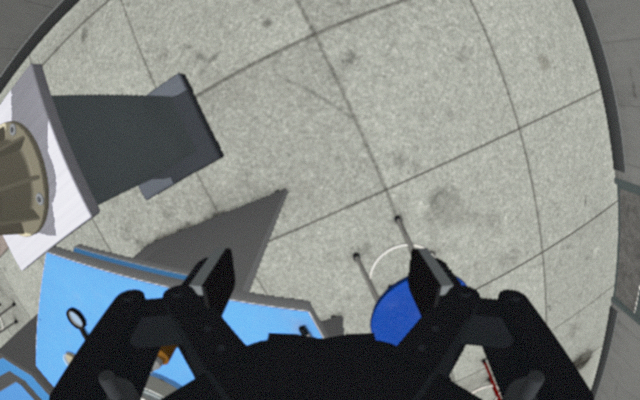

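The amber rod is the one in the wooden stand with the black cap (scene (267,159), side (324,270)). It fits because its shank is amber and it's in the wooden stand. The two turquoise pins at side (302,235) and (328,242) are decoys, and the enlarged crop confirms this. The tray's single red dot is near the front, and the guide's two dots are on the right, towards -y.

```bash
cat > h.py <<'E'
from workcell import env
import cv2,numpy as np
from scipy.spatial.transform import Rotation as Ro
def ray(n,uv,st=None):
    c=env.calibration(n);K=c['camera_matrix']
    if n=="wrist":
        d=np.array([(uv[0]-K[0,2])/K[0,0],(uv[1]-K[1,2])/K[1,1]]);r=np.hypot(*d)
        v=np.array([*(d/max(r,1e-9)*np.sin(r)),np.cos(r)])
        q=st['orientation'];T=np.eye(4);T[:3,:3]=Ro.from_quat([*q[1:],q[0]]).as_matrix();T[:3,3]=st['tcp_pos']
        T=T@c['hand_eye'];return T[:3,3],T[:3,:3]@v
    R=cv2.Rodrigues(np.array(c['rvec']))[0];t=np.array(c['tvec']).ravel()
    v=R.T@np.linalg.solve(K,[uv[0],uv[1],1.]);return -R.T@t,v/np.linalg.norm(v)
def plane(n,uv,z,st=None):
    o,d=ray(n,uv,st);return o+d*(z-o[2])/d[2]
def tri(*rs):
    A=0;b=0
    for o,d in rs:
        P=np.eye(3)-np.outer(d,d);A=A+P;b=b+P@o
    x=np.linalg.solve(A,b);return x,[np.linalg.norm((np.eye(3)-np.outer(d,d))@(x-o)) for o,d in rs]
def proj(n,X,st=None):
    c=env.calibration(n);K=c['camera_matrix']
    if n=="wrist":
        q=st['orientation'];T=np.eye(4);T[:3,:3]=Ro.from_quat([*q[1:],q[0]]).as_matrix();T[:3,3]=st['tcp_pos']
        p=np.linalg.inv(T@c['hand_eye'])@np.append(X,1);th=np.arctan2(np.hypot(p[0],p[1]),p[2]);e=p[:2]/np.hypot(p[0],p[1])
        return K[:2,2]+K[0,0]*th*e
    return cv2.projectPoints(np.array([X],float),np.array(c['rvec']),np.array(c['tvec']),K,None)[0].ravel()
E
python3 - <<'E'
from h import *
np.set_printoptions(precision=4,suppress=True)
for k,a,b in [("shafttop .156",(337,185.7),(308.8,187.1)),("rodcap .145",(266.8,159.1),(323.7,270.3)),("turqA",(282.6,174),(302.3,235)),("turqB",(304.1,169.2),(327.7,242)),("turqA'",(282.6,174),(327.7,242)),("turqB'",(304.1,169.2),(302.3,235)),("nose .038",(302.4,234.6),(349.4,218.1)),("dr1",(237.8,200),(375.7,280)),("dr2",(260,207),(363,251)),("jarlid",(285,153),(277,295))]:
    print(k,*tri(ray("scene",a),ray("side",b)))
print(plane("scene",(337,185.7),.156),plane("side",(308.8,187.1),.156),plane("scene",(308.4,228.6),.078),plane("scene",(302.4,234.6),.038),plane("side",(349.4,218.1),.038))
print(plane("scene",(237.8,217.6),0),plane("scene",(260,226),0),plane("scene",(266.8,159.1),.145),plane("side",(323.7,270.3),.145))
E
```

```text
shafttop .156 [ 0.5474 -0.0238  0.1487] [np.float64(0.002712779158214909), np.float64(0.00271277915821496)]
rodcap .145 [0.511  0.2752 0.1408] [np.float64(0.0023253629063904337), np.float64(0.002325362906390323)]
turqA [0.5356 0.1727 0.1332] [np.float64(0.030012325652280975), np.float64(0.030012325652281076)]
turqB [0.5256 0.1474 0.1299] [np.float64(0.035618717563862236), np.float64(0.0356187175638621)]
turqA' [0.4986 0.1713 0.1295] [np.float64(0.00283899104252391), np.float64(0.002838991042523877)]
turqB' [0.5642 0.1486 0.1318] [np.float64(0.002852958481864816), np.float64(0.0028529584818649334)]
nose .038 [ 0.4263 -0.014   0.036 ] [np.float64(0.003169502120716448), np.float64(0.0031695021207163382)]
dr1 [0.3733 0.2393 0.0586] [np.float64(0.0013963013850478065), np.float64(0.0013963013850479703)]
dr2 [0.3977 0.1466 0.0659] [np.float64(0.0002464383296989411), np.float64(0.0002464383296988794)]
jarlid [0.6201 0.3283 0.1127] [np.float64(0.00052573649485106), np.float64(0.0005257364948511909)]
[ 0.5422 -0.0331  0.156 ] [ 0.5452 -0.0128  0.156 ] [ 0.4238 -0.0514  0.078 ] [ 0.4282 -0.0164  0.038 ] [ 0.4238 -0.0098  0.038 ]
[0.3643 0.236  0.    ] [0.391 0.149 0.   ] [0.509  0.2675 0.145 ] [0.5091 0.2802 0.145 ]
```

Call:
carry_out(
  moves=[1,0,0,-0.03,0,0,-8.3,1,0,0,-0.03,0,0,-8.3,1,0,0,-0.03,0,0,-8.3,1,-0.06,0,0,0,0,0,1,-0.06,0,0,0,0,0],
)

```text
clock: 0.78
tcp_pos: [0.2455, 0.4015, 0.3308]
orientation: [0.001, 0.701, 0.713, -0.003]
wrist_force: [1.5, -0.9, 0.4]
finger_gap: 0.0852
```

Call:
carry_out(
  moves=[0,-0.05,0.035,0,0,0,0,0,-0.05,0.035,0,0,0,0,0,-0.05,0.035,0,0,0,0,0,-0.05,0.035,0,0,0,0,0,-0.05,0.035,0,0,0,0],
)

```text
clock: 1.4
tcp_pos: [0.426, 0.1472, 0.332]
orientation: [0.001, 0.699, 0.715, -0.002]
wrist_force: [0.2, 0.5, 0.2]
finger_gap: 0.0425
```

Call:
carry_out(
  moves=[-1,-0.043,0.043,0,0,0,0,-1,-0.043,0.043,0,0,0,0,-1,-0.043,0.043,0,0,0,0,-1,-0.043,0.043,0,0,0,0,-1,0,0,0,0,0,0],
)

```text
clock: 2.02
tcp_pos: [0.607, -0.0313, 0.3293]
orientation: [-0.0, 0.702, 0.713, -0.003]
wrist_force: [0.5, 0.1, -0.7]
finger_gap: 0.0
```

```bash
cat > snap.py <<'E'
from h import *
import sys,json
n=sys.argv[1]
s=env.get_state();im=env.read_camera("wrist")[:,:,::-1];cv2.imwrite(f"pics/{n}.png",im)
json.dump({k:np.array(v).tolist() for k,v in s.items()},open(f"pics/{n}.json","w"))
a=[int(x) for x in sys.argv[2:6]]
cv2.imwrite(f"pics/{n}c.png",cv2.resize(im[a[1]:a[3],a[0]:a[2]],None,fx=float(sys.argv[6]),fy=float(sys.argv[6]),interpolation=3))
print(s['tcp_pos'],s['orientation'],s['finger_gap'],s['wrist_force'])
E
python3 snap.py w1 160 0 480 300 2.0
python3 - <<'E'
from h import *
s=env.get_state()
print(proj("wrist",[.547,-.024,.156],s),plane("scene",(308.4,228.6),.05),plane("side",(245+338*115/400,165+174*85/296),.05))
E
```

```text
[ 0.60704234 -0.03125099  0.32930944] [-1.31563468e-04  7.01501114e-01  7.12663262e-01 -2.69168970e-03] 8.40074612289426e-06 [ 0.50527821  0.05736159 -0.65836158]
[327.9268643  124.00131831] [ 0.44804902 -0.01874299  0.05      ] [ 0.44591822 -0.0106388   0.05      ]
```

View pics/w1c.png

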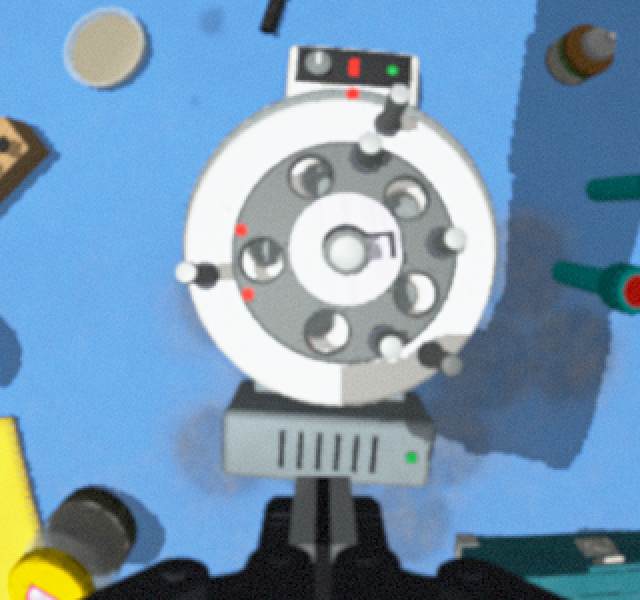

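```bash
cat > m1.py <<'E'
from h import *
import json
np.set_printoptions(precision=4,suppress=True)
s=json.load(open("pics/w1.json"))
P=lambda x,y,z:plane("wrist",(160+x/2,y/2),z,s)
ax=P(347,248,.156);print("axis",ax)
mk=P(353,93,.05);print("mark",mk,"yaw",np.degrees(np.arctan2(*(ax-mk)[[1,0]])))
# grey block corners top z .085
l,r=P(226,475,.085),P(432,486,.085);d=r-l;print("block",l,r,"yaw",np.degrees(np.arctan2(-d[0],d[1])))
for k,p,z in [("A",(398,95),.14),("B",(186,272),.14),("C",(451,364),.14),("g1",(372,146),.1585),("g2 +x",(454,239),.1585),("g3",(391,346),.1585),("ghole",(263,258),.12),("rh",(417,294),.12),("Abase",(388,128),.078),("Bbase",(208,273),.078),("Cbase",(430,352),.078)]:
    q=P(*p,z);v=(q-ax)[:2];print(k,q,"r",np.hypot(*v),"ang",np.degrees(np.arctan2(v[1],v[0])))
q=plane("side",(286.7,199.5),.078);v=(q-ax)[:2];print("traydot?",q,np.hypot(*v),np.degrees(np.arctan2(v[1],v[0])))
im=cv2.cvtColor(cv2.imread("pics/side0.png"),cv2.COLOR_BGR2HSV)
m=((im[...,0]<8)|(im[...,0]>172))&(im[...,1]>110)&(im[...,2]>70)
n,_,st,c=cv2.connectedComponentsWithStats(m[170:245,250:360].astype('u1'))
for i in range(1,n): print(c[i]+[250,170],st[i,4])
im=cv2.cvtColor(cv2.imread("pics/w1.png"),cv2.COLOR_BGR2HSV)
m=((im[...,0]<8)|(im[...,0]>172))&(im[...,1]>90)&(im[...,2]>60)
n,_,st,c=cv2.connectedComponentsWithStats(m[20:200,240:420].astype('u1'))
for i in range(1,n): print("w",c[i]+[240,20],st[i,4])
E
python3 m1.py
```

```text
axis [ 0.5482 -0.0201  0.156 ]
mark [ 0.4475 -0.0139  0.05  ] yaw -3.4893865966492745
block [ 0.7007 -0.0945  0.085 ] [0.7067 0.0442 0.085 ] yaw -2.4489849970324413
A [0.4669 0.0055 0.14  ] r 0.08529471122279361 ang 162.58335664700377
B [ 0.5618 -0.1042  0.14  ] r 0.08519134897532173 ang -80.85949083404797
C [0.6096 0.0386 0.14  ] r 0.08492547657860305 ang 43.732091120573806
g1 [ 0.4973 -0.009   0.1585] r 0.052130717843236925 ang 167.7120867428221
g2 +x [0.5417 0.0328 0.1585] r 0.05324423027435805 ang 97.02438278154462
g3 [0.5968 0.0031 0.1585] r 0.05379601452120831 ang 25.563547979329538
ghole [ 0.5558 -0.065   0.12  ] r 0.04554342218879373 ang -80.47373791642572
rh [0.5743 0.0211 0.12  ] r 0.04873565096645201 ang 57.65220037397078
Abase [0.4752 0.0067 0.078 ] r 0.07773758637527152 ang 159.88546149966794
Bbase [ 0.5675 -0.1039  0.078 ] r 0.08598464279666938 ang -77.04675417397928
Cbase [0.6161 0.0378 0.078 ] r 0.08918605142126924 ang 40.42353294415511
traydot? [ 0.6105 -0.0468  0.078 ] 0.06772298749284178 -23.217781791780073
[299. 183.] 1
[341.3333 214.6667] 3
[348.619  217.5714] 21
[301.5    234.3636] 22
[327.     241.2222] 27
w [336.6027  33.1644] 73
w [335.9091  46.4545] 33
w [280.4242 114.5758] 33
w [283.5    146.7059] 34
```

Red dots: the machine mark is at crop (353,93) and the guide's pair at (240,230)/(248,294), so its hole faces -y and it needs about 90° clockwise. The tray's dot shows only in the side view, at about -20°. Tray +x is therefore post A (162°), and the tray needs about 165° clockwise. I'll straddle post C (crop (451,364)) and walk it round.

Call:
carry_out(
  moves=[-0.2,0.035,0,0,0,0,-8.8,-0.2,0.035,0.005,0.02,0,0,-8.8,-0.2,0,0,0.04,0,0,-8.8,-0.2,0,0,0.04,0,0,-8.8,-0.2,0,0,0.01,0,0,-8.8],
)

```text
clock: 2.7
tcp_pos: [0.5989, 0.0477, 0.2203]
orientation: [-0.0, 0.369, 0.929, -0.001]
wrist_force: [0.1, -0.5, 0.3]
finger_gap: 0.0341
```

```bash
cat > go.py <<'E'
# usage: go.py r phi z -> tool-frame shift/turn to reach circle point with tool x tangential (h=phi+90)
from h import *
import sys
AX=np.array([.5482,-.0201])
r,phi,z=[float(v) for v in sys.argv[1:4]]
s=env.get_state();q=s['orientation'];R=Ro.from_quat([*q[1:],q[0]]).as_matrix()
p=np.radians(phi);t=np.array([*(AX+r*np.array([np.cos(p),np.sin(p)])),z])
X=np.array([-np.sin(p),np.cos(p),0]);Z=np.array([0,0,-1.]);Y=np.cross(Z,X);G=np.c_[X,Y,Z]
np.set_printoptions(precision=4,suppress=True)
v=s['tcp_pos'][:2]-AX
print("now",s['tcp_pos'],"r,phi",np.hypot(*v),np.degrees(np.arctan2(v[1],v[0])),"h",np.degrees(np.arctan2(R[1,0],R[0,0])),"gap",s['finger_gap'],"F",s['wrist_force'],"q6",s['joint_pos'][5])
print("shift",R.T@(t-s['tcp_pos']),"turn",np.degrees(Ro.from_matrix(R.T@G).as_rotvec()))
E
python3 go.py .085 43.7 .2
```

```text
now [0.5989 0.0477 0.2203] r,phi 0.08469175943539446 53.21172536126441 h 136.7026698729023 gap 0.03409502771495345 F [ 0.0724 -0.4646  0.297 ] q6 -0.8682060833269476
shift [-0.014   0.0008  0.0203] turn [-0.1315  0.0189  3.0027]
```

Call:
carry_out(
  moves=[-0.2,-0.014,0.001,0.01,0,0,3,-0.2,0,0,0.02,0,0,0,-0.2,0,0,0.02,0,0,0,-0.2,0,0,0.01,0,0,0,-0.2,0,0,0,0,0,0],
)

```text
clock: 3.32
tcp_pos: [0.61, 0.0402, 0.1608]
orientation: [0.001, 0.401, 0.916, -0.001]
wrist_force: [0.3, 1.1, 0.3]
finger_gap: 0.0338
```

```bash
python3 go.py .085 43.7 .118; python3 snap.py w2 160 40 480 360 1.8
```

```text
now [0.61   0.0402 0.1608] r,phi 0.08633272178258691 44.32356410699054 h 132.69712150931275 gap 0.033792275748364076 F [0.323  1.0657 0.32  ] q6 -0.8096482098006613
shift [-0.0008 -0.0013  0.0428] turn [ 0.0038  0.1731 -1.0029]
[0.6099629  0.0402215  0.16078336] [ 1.40211922e-03  4.01171044e-01  9.16001916e-01 -5.62978415e-04] 0.033792275748364076 [0.3230191  1.06567474 0.32004238]
```

View pics/w2c.png

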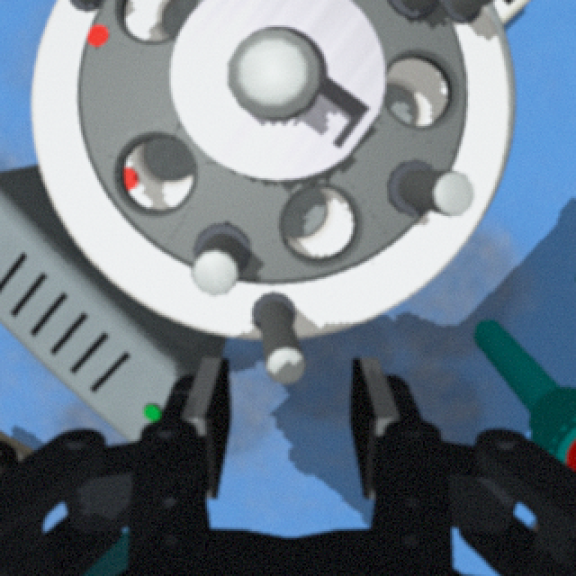

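Post C's top at (285,362) is centred between the fingers. The tray's red dot shows through a guide hole at (131,178). I'll check its angle, then descend.

Run:
```python
from h import *;import json
s=json.load(open("pics/w2.json"))
for p,z in [((131,178),.078),((285,362),.14),((275,72),.156)]:
    q=plane("wrist",(160+p[0]/1.8,40+p[1]/1.8),z,s);v=q[:2]-[.5482,-.0201];print(q,np.hypot(*v),np.degrees(np.arctan2(v[1],v[0])))
```

```text
[ 0.61441469 -0.04180847  0.078     ] 0.06968243839079852 -18.15171839362759
[0.60953519 0.03815153 0.14      ] 0.08458868313187559 43.52290023528682
[ 0.54978224 -0.01981809  0.156     ] 0.0016071543486266774 10.102657279852771
```

Call:
carry_out(
  moves=[-0.2,-0.001,-0.001,0.014,0,0,0,-0.2,0,0,0.014,0,0,0,-0.2,0,0,0.014,0,0,0,-0.35,0,0,0,0,0,0,-0.35,0,0,0,0,0,0],
)

```text
clock: 4.0
tcp_pos: [0.6111, 0.0384, 0.1175]
orientation: [0.003, 0.402, 0.916, -0.0]
wrist_force: [-0.2, -0.3, -0.2]
finger_gap: 0.0273
```

Call:
carry_out(
  moves=[-0.35,-0.0135,-0.001,0,0,0,9,-0.35,-0.0135,-0.001,0,0,0,9,-0.35,-0.0135,-0.001,0,0,0,9,-0.35,-0.0135,-0.001,0,0,0,9,-0.35,-0.0135,-0.001,0,0,0,9],
)

```text
clock: 4.62
tcp_pos: [0.6349, -0.0233, 0.1199]
orientation: [0.003, 0.729, 0.684, 0.002]
wrist_force: [0.1, 0.9, -1.4]
finger_gap: 0.0276
```

```bash
python3 go.py .086 0 .117
```

```text
now [ 0.6349 -0.0233  0.1199] r,phi 0.08671276426384761 -2.109307729887098 h 86.33499487491932 gap 0.02763727046067461 F [ 0.1412  0.8705 -1.3677] q6 -0.09897123976153743
shift [ 0.0031 -0.0009  0.0029] turn [ 0.3947  0.052  -3.6649]
```

Call:
carry_out(
  moves=[-0.35,-0.0135,-0.001,0.002,0,0,8.5,-0.35,-0.0135,-0.001,0,0,0,9,-0.35,-0.0135,-0.001,0,0,0,9,-0.35,-0.0135,-0.001,0,0,0,9,-0.35,-0.0135,-0.001,0,0,0,9],
)

```text
clock: 5.25
tcp_pos: [0.6081, -0.084, 0.1201]
orientation: [0.002, 0.939, 0.345, 0.006]
wrist_force: [0.3, 0.3, -0.7]
finger_gap: 0.0276
```

```bash
python3 go.py .086 -46 .117
```

```text
now [ 0.6081 -0.084   0.1201] r,phi 0.08756135617585555 -46.844396000277705 h 40.35961097851045 gap 0.027563400814302128 F [ 0.2552  0.3379 -0.7269] q6 0.5968909199218719
shift [ 0.0012 -0.0017  0.0031] turn [ 0.4951 -0.5475 -3.6427]
```

Call:
carry_out(
  moves=[-0.35,-0.0135,-0.002,0.003,0.4,-0.4,6,-0.35,-0.0135,-0.0012,0,0,0,9,-0.35,-0.0135,-0.0012,0,0,0,9,-0.35,-0.0135,-0.0012,0,0,0,9,-0.35,-0.0135,-0.0012,0,0,0,9],
)

```text
clock: 5.88
tcp_pos: [0.5468, -0.1071, 0.1199]
orientation: [-0.0, 1.0, -0.027, 0.006]
wrist_force: [0.2, 0.9, -0.7]
finger_gap: 0.0279
```

```bash
python3 go.py .086 -91 .117
python3 - <<'E'
from h import *
cv2.imwrite("pics/side1.png",env.read_camera("side")[:,:,::-1])
cv2.imwrite("pics/scene1.png",env.read_camera("scene")[:,:,::-1])
E
```

```text
now [ 0.5468 -0.1071  0.1199] r,phi 0.08699601610304082 -90.89285004018579 h -3.1213930564812244 gap 0.02793081774136562 F [ 0.2429  0.8873 -0.7111] q6 1.28596140578329
shift [-0.0002 -0.001   0.0029] turn [-0.0149 -0.6428 -2.1212]
```

Call:
carry_out(
  moves=[-0.35,-0.0135,-0.0015,0.003,0,-0.6,8,-0.35,-0.0135,-0.001,0,0,0,9,-0.35,-0.0105,-0.001,0,0,0,7,-0.35,-0.0045,0,0,0,0,3,-0.35,-0.0045,0,0,0,0,3],
)

```text
clock: 6.6
tcp_pos: [0.507, -0.0935, 0.1198]
orientation: [-0.0, 0.959, -0.282, 0.005]
wrist_force: [-0.1, -0.4, -0.3]
finger_gap: 0.0278
```

Call:
carry_out(
  moves=[-0.35,-0.003,0,0,0,0,2,-0.35,-0.003,0,0,0,0,2,-0.35,-0.003,0,0,0,0,2,-0.35,-0.003,0,0,0,0,2,-0.35,0,0,0,0,0,0],
)

```text
clock: 7.22
tcp_pos: [0.4982, -0.0862, 0.1204]
orientation: [-0.001, 0.937, -0.349, 0.005]
wrist_force: [0.9, 0.4, -0.0]
finger_gap: 0.0277
```

```bash
python3 go.py .086 -128 .115
```

```text
now [ 0.4982 -0.0862  0.1204] r,phi 0.08285624270040028 -127.1338002582422 h -40.86744684821613 gap 0.027650282773002622 F [ 0.9102  0.3609 -0.0245] q6 1.9532695050264708
shift [-0.0011  0.0032  0.0054] turn [-0.2794 -0.5699 -2.866 ]
```

Call:
carry_out(
  moves=[-0.35,-0.003,0.003,0.003,0,0,0,-0.35,-0.003,0,0.001,0,0,1,-0.35,-0.003,0,0,0,0,2,-0.35,-0.002,0,0,0,0,2,-0.35,0,0,0,0,0,0],
)

```text
clock: 7.85
tcp_pos: [0.4894, -0.0819, 0.1163]
orientation: [-0.001, 0.92, -0.391, 0.008]
wrist_force: [1.5, -1.6, -1.0]
finger_gap: 0.0273
```

```bash
python3 go.py .086 -131 .115
python3 - <<'E'
from h import *
a=env.read_camera("side")[:,:,::-1];cv2.imwrite("pics/side2.png",a)
b=env.read_camera("scene")[:,:,::-1];cv2.imwrite("pics/scene2.png",b)
f=lambda n:cv2.resize(cv2.imread(n)[165:255,240:370],(390,270),interpolation=3)
g=lambda n:cv2.resize(cv2.imread(n)[160:255,280:410],(390,285),interpolation=3)
cv2.imwrite("pics/c2.png",np.vstack([np.hstack([f("pics/side1.png"),f("pics/side2.png")]),np.hstack([g("pics/scene1.png"),g("pics/scene2.png")])]))
E
```

```text
now [ 0.4894 -0.0819  0.1163] r,phi 0.08529368779149771 -133.56953261729953 h -46.09377981724198 gap 0.027341729143091145 F [ 1.5467 -1.6349 -1.0061] q6 2.0470432361472226
shift [0.0039 0.0005 0.0014] turn [-0.4111 -0.7843 -5.0907]
```

View pics/c2.png

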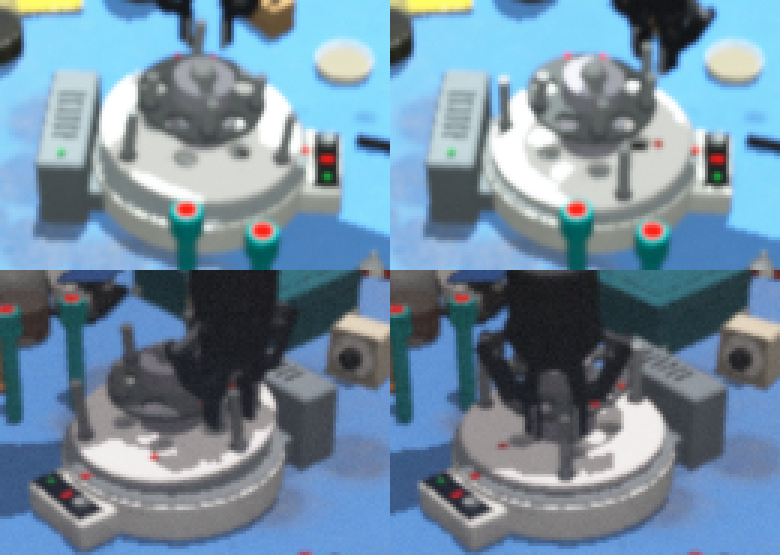

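```bash
cat > dot.py <<'E'
from h import *
np.set_printoptions(precision=4,suppress=True)
def reds(n,box):
    b=env.read_camera(n)[:,:,::-1]; im=cv2.cvtColor(b,cv2.COLOR_BGR2HSV)
    m=((im[...,0]<8)|(im[...,0]>172))&(im[...,1]>80)&(im[...,2]>60)
    x0,y0,x1,y1=box;k,l,st,c=cv2.connectedComponentsWithStats(m[y0:y1,x0:x1].astype('u1'))
    w=im[y0:y1,x0:x1,1].astype(float)
    out=[]
    for i in range(1,k):
        yy,xx=np.nonzero(l==i);ww=w[yy,xx];out.append((np.average(xx,weights=ww)+x0,np.average(yy,weights=ww)+y0))
    return out
A=reds("scene",(295,160,375,245));B=reds("side",(280,170,355,225))
for a in A:
    for b in B:
        x,e=tri(ray("scene",a),ray("side",b))
        if e[0]<.0045 and .03<x[2]<.16:
            v=x[:2]-[.5482,-.0201];print(np.round(a,1),np.round(b,1),x,round(e[0],4),"r",np.hypot(*v),"ang",np.degrees(np.arctan2(v[1],v[0])))
E
python3 dot.py
```

```text
[356.6 198.1] [299. 184.] [ 0.5761 -0.0728  0.1186] 0.0026 r 0.059598148836711815 ang -62.0737434068498
[347.8 204. ] [311. 184.] [ 0.5404 -0.0759  0.1159] 0.0022 r 0.0563029669696275 ang -97.96762412642506
[317. 218.] [328.7 212.4] [ 0.4868 -0.0087  0.0627] 0.0006 r 0.06245075878378504 ang 169.44152509501762
[308.  228.2] [341.4 214.5] [ 0.4486 -0.0147  0.0484] 0.0009 r 0.09972234859572605 ang 176.87857486271432
[302.  234.2] [348.6 217.5] [ 0.4272 -0.0138  0.0377] 0.0014 r 0.12115885151750494 ang 177.02653353283566
```

The dots triangulate to tray yaw ≈ -8 to -10° against machine -3°. It passed the keyway slightly without dropping, probably held by finger friction, so I'll nudge it back with the other finger and then release contact.

Call:
carry_out(
  moves=[-0.35,0.012,-0.001,0,0,0,-9,-0.35,0.005,0,0,0,0,-4,-0.35,0.002,0,0,0,0,-2,-0.35,0.002,0,0,0,0,-1,-0.35,0.002,0,0,0,0,-1],
)

```text
clock: 8.68
tcp_pos: [0.505, -0.0947, 0.1156]
orientation: [-0.001, 0.969, -0.246, 0.004]
wrist_force: [-0.3, 0.8, 0.7]
finger_gap: 0.0278
```

```bash
python3 go.py .086 -118 .115; python3 dot.py
```

```text
now [ 0.505  -0.0947  0.1156] r,phi 0.08622502490782867 -120.05686444503296 h -28.432828269563675 gap 0.02776753708479504 F [-0.3445  0.7838  0.7445] q6 1.7239897896174445
shift [ 0.0031 -0.0002  0.0007] turn [-0.1979 -0.4421 -0.4321]
[317.5 218. ] [329. 212.] [ 0.4866 -0.0103  0.0632] 0.0014 r 0.06240368197028871 ang 170.96030794518077
[308.2 228.1] [341.5 214.5] [ 0.4489 -0.015   0.0485] 0.0013 r 0.09943093105490775 ang 177.04198335256066
[301.9 234.2] [348.6 217.5] [ 0.4272 -0.0135  0.0377] 0.0012 r 0.12118691041243707 ang 176.8773544688954
```

Call:
carry_out(
  moves=[-0.35,0.002,0,0,0,0,-1,-0.35,0.002,0,0,0,0,-1,-0.35,0.002,0,0,0,0,-1,-0.35,-0.002,0,0,0,0,0,-0.35,0,0,0,0,0,0],
)

```text
clock: 9.4
tcp_pos: [0.509, -0.0969, 0.1157]
orientation: [-0.0, 0.976, -0.219, 0.004]
wrist_force: [-0.1, -0.1, -0.1]
finger_gap: 0.0279
```

```bash
python3 go.py .086 -118 .115; python3 dot.py;python3 snap.py w3 160 0 480 280 2.0
```

```text
now [ 0.509  -0.0969  0.1157] r,phi 0.08624355867365369 -117.03549960370209 h -25.274202811015517 gap 0.02789356272838579 F [-0.1323 -0.0842 -0.0628] q6 1.6675927519453193
shift [-0.0014 -0.0003  0.0007] turn [-0.1746 -0.4782  2.7265]
[318.5 219. ] [328.5 211. ] [ 0.4871 -0.015   0.0623] 0.0007 r 0.061284532990277175 ang 175.2307217466536
[308.3 228.1] [341.5 214.5] [ 0.4489 -0.015   0.0485] 0.0013 r 0.0994181019512093 ang 177.0432343512545
[301.7 234.2] [348.6 217.5] [ 0.427  -0.0133  0.0377] 0.001 r 0.12138443688143019 ang 176.80097252217823
[ 0.50912837 -0.09698711  0.11577224] [-4.53873755e-04  9.75762976e-01 -2.18782668e-01  4.53351500e-03] 0.027657354246686118 [ 0.35435498 -0.12900078 -0.5154142 ]
```

View pics/w3c.png

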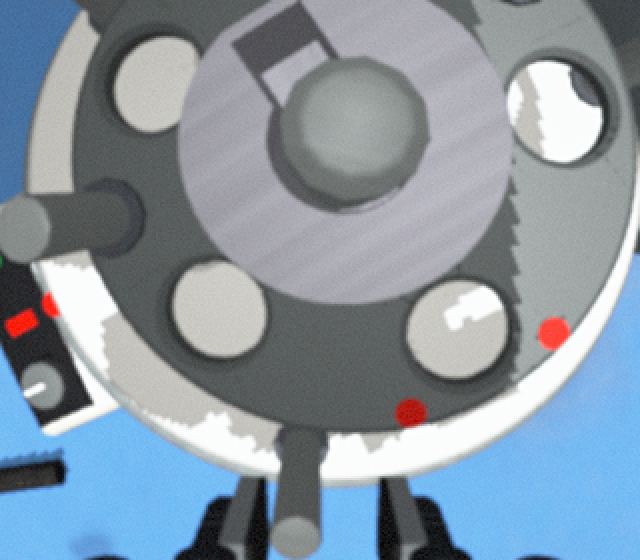

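Run:
```python
from h import *;import json
s=json.load(open("pics/w3.json"))
for p in [(297,538),(352,130)]:
  for z in (.12,.126,.133,.14,.156):
    q=plane("wrist",(160+p[0]/2,p[1]/2),z,s);v=q[:2]-[.5482,-.0201];print(z,np.hypot(*v),np.degrees(np.arctan2(v[1],v[0])))
a=env.read_camera("side")[:,:,::-1];cv2.imwrite("pics/side3.png",a)
b=env.read_camera("scene")[:,:,::-1];cv2.imwrite("pics/scene3.png",b)
f=lambda im:cv2.resize(im[170:255,250:360],(770,595),interpolation=3)
g=lambda im:cv2.resize(im[160:255,290:400],(440,380),interpolation=3)
cv2.imwrite("pics/c3.png",np.vstack([cv2.resize(np.hstack([f(cv2.imread("pics/side0.png")),f(a)]),(800,300)),cv2.resize(np.hstack([g(cv2.imread("pics/scene0.png")),g(b)]),(800,300))]))
# predicted pixels of tray post tops for home / perched
ax=np.array([.5482,-.0201])
for nm in("side","scene"):
  for k in (0,120,240):
    t=np.radians(k-4);
    for z in (.126,.140): print(nm,k,z,proj(nm,[*(ax+.086*np.array([np.cos(t),np.sin(t)])),z]))
```

```text
0.12 0.08789393338938178 -120.98468390229627
0.126 0.08454712637918559 -121.06095028665835
0.133 0.08064272455942512 -121.15792840083044
0.14 0.07673857727795408 -121.26477455309218
0.156 0.06781600370209485 -121.55518714033028
0.12 0.005794115221252587 28.63189734163746
0.126 0.004863578014748315 25.538632311204335
0.133 0.0038053234060551216 20.03795923467265
0.14 0.002808431864209117 10.482411070022927
0.156 0.0015836503006644727 -55.264826284590335
side 0 0.126 [277.84059215 191.85755396]
side 0 0.14 [277.66033893 188.16000449]
side 120 0.126 [321.33142647 211.99209195]
side 120 0.14 [321.44485459 208.27317204]
side 240 0.126 [323.95393333 177.65370526]
side 240 0.14 [324.07563283 173.99469123]
scene 0 0.126 [358.96858028 183.69570647]
scene 0 0.14 [359.06517196 179.43620201]
scene 120 0.126 [307.97873847 187.38557699]
scene 120 0.14 [307.76693011 183.10173701]
scene 240 0.126 [339.92704441 208.78401945]
scene 240 0.14 [339.90732928 204.21203986]
```

View pics/c3.png

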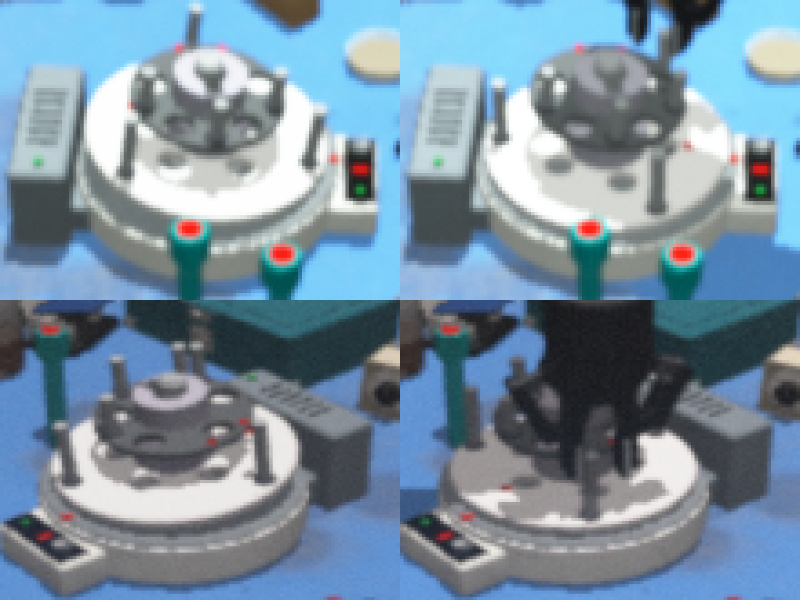

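The tray now reads home: all three post tops match the home heights to within about 2 px, and the dot is at z ≈ .063 and 175°. Next I'll raise the gripper and turn it for the guide.

Call:
carry_out(
  moves=[-0.3,-0.004,0,0,0,0,0,-0.3,0,0,-0.03,0,0,0,-0.3,0,0,-0.04,0,0,0,-0.3,0,0,-0.04,0,0,-9,-0.3,0,0,0,0,0,-10.5],
)

```text
clock: 10.28
tcp_pos: [0.5026, -0.0943, 0.2281]
orientation: [-0.0, 0.999, -0.045, 0.003]
wrist_force: [0.4, -0.1, -0.4]
finger_gap: 0.0298
```

Call:
carry_out(
  moves=[-0.2,0,0,0,0,0,-10.5,-0.2,0,0,0,0,0,-10.5,-0.2,0,0,0,0,0,-10.5,-0.2,0,0,0,0,0,-10.5,-0.2,0,0,0,0,0,-10.5],
)

```text
clock: 10.9
tcp_pos: [0.5015, -0.0937, 0.2292]
orientation: [0.002, 0.912, 0.411, 0.003]
wrist_force: [-0.4, 0.2, -0.1]
finger_gap: 0.0341
```

Call:
carry_out(
  moves=[-0.2,0,0,0,0,0,-10.5,-0.2,0,0,0,0,0,-10.5,-0.2,0,0,0,0,0,-10.5,-0.2,0,0,0,0,0,-10.5,-0.2,0,0,0,0,0,-10.5],
)

```text
clock: 11.52
tcp_pos: [0.4999, -0.0929, 0.2289]
orientation: [0.002, 0.628, 0.778, 0.002]
wrist_force: [-0.4, 0.3, 0.1]
finger_gap: 0.0342
```

```bash
python3 go.py .054 24.5 .22; python3 dot.py
```

```text
now [ 0.4999 -0.0929  0.2289] r,phi 0.08737451429175153 -123.58013548426204 h 102.22716402056945 gap 0.034189190086561856 F [-0.4484  0.2932  0.0978] q6 -0.5563889303465163
shift [0.0724 0.1154 0.0096] turn [  0.3386   0.1069 -12.2726]
[356.8 198.2] [299. 184.] [ 0.5763 -0.0731  0.1185] 0.0028 r 0.05997187983358265 ang -62.082089471344155
[347.9 204.5] [311. 184.] [ 0.5402 -0.0767  0.115 ] 0.002 r 0.05716739990192881 ang -98.03960455849226
[318.5 219. ] [329. 211.] [ 0.4862 -0.0152  0.0625] 0.0012 r 0.06215132036660985 ang 175.4836333088708
[308.2 228.1] [341.5 214.5] [ 0.4489 -0.0149  0.0486] 0.0013 r 0.09943980779497547 ang 177.03126037827872
[301.9 234.2] [348.6 217.5] [ 0.427  -0.0136  0.0378] 0.0013 r 0.12133652258531943 ang 176.91748104790116
```

Call:
carry_out(
  moves=[-0.2,0.0247,0.038,0,0,0,-6,-0.2,0.02,0.04,0,0,0,-5,-0.2,0.02,0.04,0,0,0,-3,-0.2,0,0,0.02,0,0,0,-0.2,0,0,0,0,0,0],
)

```text
clock: 12.25
tcp_pos: [0.5957, 0.0069, 0.2091]
orientation: [0.003, 0.537, 0.844, 0.002]
wrist_force: [-0.6, -0.1, 0.1]
finger_gap: 0.0341
```

```bash
python3 go.py .054 25 .18; python3 snap.py w4 160 0 480 280 2.0
```

```text
now [0.5957 0.0069 0.2091] r,phi 0.05464359689233737 29.637962860578014 h 115.10184466836533 gap 0.03413517735635958 F [-0.6152 -0.1326  0.1165] q6 -0.5614064138554652
shift [-0.0043 -0.0006  0.0291] turn [0.3371 0.1821 0.1024]
[0.59569444 0.00692223 0.2090974 ] [0.00292052 0.53654287 0.84386644 0.00162724] 0.03413517735635958 [-0.61517269 -0.13257472  0.11649149]
```

View pics/w4c.png

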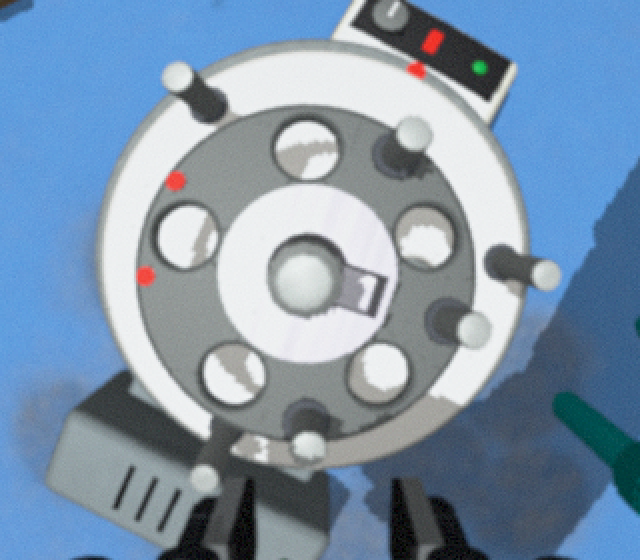

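Post g3's top at (310,445) is just left of the finger centre; tray post A at (205,478) is lower. I'll shift -4 mm, descend, then sweep.

Call:
carry_out(
  moves=[-0.2,-0.0045,-0.001,0.01,0.3,0.2,0,-0.2,0,0,0.02,0,0,0,-0.2,0,0,0.02,0,0,0,-0.2,0,0,0.016,0,0,0,-0.35,0,0,0,0,0,0],
)

```text
clock: 12.92
tcp_pos: [0.5983, -0.0015, 0.1447]
orientation: [0.003, 0.54, 0.841, 0.002]
wrist_force: [-0.2, 0.3, 1.2]
finger_gap: 0.0279
```

```bash
python3 go.py .054 25 .143
```

```text
now [ 0.5983 -0.0015  0.1447] r,phi 0.053458879853094714 20.32188916725832 h 114.59612837771499 gap 0.027943158335135193 F [-0.1575  0.2598  1.2372] q6 -0.5661948715236907
shift [0.0044 0.0007 0.0017] turn [ 0.3282  0.1776 -0.4034]
```

Call:
carry_out(
  moves=[-0.35,-0.0084,-0.0001,0.002,0,0,9,-0.35,-0.0084,-0.0001,0,0,0,9,-0.35,-0.0084,-0.0001,0,0,0,9,-0.35,-0.0084,-0.0001,0,0,0,9,-0.35,-0.0084,-0.0001,0,0,0,9],
)

```text
clock: 13.55
tcp_pos: [0.604, -0.0439, 0.1469]
orientation: [0.003, 0.829, 0.56, 0.005]
wrist_force: [-0.2, -0.0, 0.1]
finger_gap: 0.0276
```

```bash
python3 go.py .054 -17 .143; python3 dot.py
```

```text
now [ 0.604  -0.0439  0.1469] r,phi 0.060667507037149626 -23.116880507437102 h 68.0674207729679 gap 0.02762375332243466 F [-0.2036 -0.0466  0.0927] q6 0.17686949884912426
shift [ 0.0059 -0.0069  0.0038] turn [ 0.6275 -0.1903 -4.9337]
[333.2 206.8] [322.3 188.7] [ 0.5061 -0.0566  0.1132] 0.0009 r 0.05577063959180235 ang -139.05380398114775
[308.2 228.2] [341.5 214.5] [ 0.4489 -0.015   0.0485] 0.0013 r 0.09944834616886332 ang 177.04771144033091
[301.9 234.2] [348.6 217.5] [ 0.4272 -0.0135  0.0377] 0.0012 r 0.12120987126399459 ang 176.8823856141418
```

Call:
carry_out(
  moves=[-0.35,-0.0084,-0.0035,0.004,0,0,4,-0.35,-0.0084,-0.0025,0,0,0,8,-0.35,-0.0084,-0.0025,0,0,0,9,-0.35,-0.0084,-0.001,0,0,0,9,-0.35,-0.004,-0.0005,0,0,0,5],
)

```text
clock: 14.28
tcp_pos: [0.5768, -0.0704, 0.1458]
orientation: [0.003, 0.958, 0.286, 0.008]
wrist_force: [0.4, 0.5, -0.8]
finger_gap: 0.0277
```

```bash
python3 go.py .055 -64 .143; python3 dot.py|head -4
```

```text
now [ 0.5768 -0.0704  0.1458] r,phi 0.05791118783660623 -60.37723359460186 h 33.183287652696926 gap 0.027731043579326615 F [ 0.4014  0.5015 -0.8172] q6 0.7301266090799688
shift [-0.0033 -0.0033  0.0027] turn [ 0.5257 -0.8575  7.179 ]
[321.5 204.5] [326.5 197.5] [ 0.4943 -0.0216  0.1098] 0.0007 r 0.05390759809562815 ang -178.45277334597182
[333.1 206.7] [322.6 188.8] [ 0.5055 -0.0562  0.1135] 0.0012 r 0.05594491919394059 ang -139.77695416214004
[308.3 228.1] [341.5 214.5] [ 0.4489 -0.015   0.0485] 0.0013 r 0.09942436392413108 ang 177.04222389057023
[301.9 234.2] [348.6 217.5] [ 0.4272 -0.0135  0.0377] 0.0012 r 0.12120473711262912 ang 176.87803350103485
```

Call:
carry_out(
  moves=[-0.35,-0.0066,-0.003,0.004,0.5,-0.8,7,-0.35,-0.0047,-0.001,0,0,0,5,-0.35,-0.003,0,0,0,0,3,-0.35,-0.003,0,0,0,0,3,-0.35,0,0,0,0,0,0],
)

```text
clock: 15.0
tcp_pos: [0.5614, -0.0741, 0.1437]
orientation: [0.001, 0.99, 0.139, 0.002]
wrist_force: [-1.0, -0.1, 0.2]
finger_gap: 0.0278
```

```bash
python3 go.py .055 -84 .143; python3 dot.py|head -4
```

```text
now [ 0.5614 -0.0741  0.1437] r,phi 0.0555822650774475 -76.27041254839531 h 15.978432425774717 gap 0.027835752509339975 F [-0.9603 -0.0626  0.2134] q6 1.0185989814166352
shift [-0.0074 -0.0014  0.0007] turn [ 0.093  -0.2723  9.9781]
[317.8 206.4] [325.7 206.3] [ 0.4967 -0.0014  0.0937] 0.0008 r 0.05473420315138765 ang 160.05444233001668
[326.  211.5] [325.6 198. ] [ 0.4963 -0.0374  0.0936] 0.0007 r 0.05473141708782352 ang -161.53214056299436
[308.2 228.1] [341.5 214.5] [ 0.4489 -0.015   0.0485] 0.0013 r 0.0994459929004185 ang 177.03777741990012
[301.9 234.2] [348.5 217.5] [ 0.4272 -0.0135  0.0377] 0.0012 r 0.12118162873326098 ang 176.87046713165867
```

The guide dropped: both dots are at z ≈ .094 (home .096), mid-angle 179° against machine 177°. Release, rise and turn for the rod.

Call:
carry_out(
  moves=[-0.3,0.004,0,0,0,0,0,-0.25,0,0,-0.03,0,0,0,-0.2,0,0,-0.05,0,0,0,0,0,0,-0.05,0,0,-10.5,0,0,0,0,0,0,-10.5],
)

```text
clock: 15.72
tcp_pos: [0.566, -0.0722, 0.2768]
orientation: [0.001, 0.946, 0.324, 0.002]
wrist_force: [0.0, -0.5, 0.1]
finger_gap: 0.043
```

Call:
carry_out(
  moves=[0.2,0,0,0,0,0,-10.5,0.2,0,0,0,0,0,-10.5,0.2,0,0,0,0,0,-10.5,0.2,0,0,0,0,0,-10.5,0.2,0,0,0,0,0,-10.5],
)

```text
clock: 16.35
tcp_pos: [0.5686, -0.0718, 0.2785]
orientation: [0.003, 0.697, 0.717, 0.002]
wrist_force: [0.5, 0.7, 0.0]
finger_gap: 0.0509
```

```bash
python3 dot.py|head -4
cat > to.py <<'E'
# to.py x y z heading_deg -> tool-frame shift and turn
from h import *
import sys
x,y,z,h=[float(v) for v in sys.argv[1:5]];h=np.radians(h)
s=env.get_state();q=s['orientation'];R=Ro.from_quat([*q[1:],q[0]]).as_matrix()
X=np.array([np.cos(h),np.sin(h),0]);Z=np.array([0,0,-1.]);G=np.c_[X,np.cross(Z,X),Z]
np.set_printoptions(precision=4,suppress=True)
print("now",s['tcp_pos'],"h",np.degrees(np.arctan2(R[1,0],R[0,0])),"gap",s['finger_gap'],"F",s['wrist_force'],"t",s['clock'])
print("shift",R.T@(np.array([x,y,z])-s['tcp_pos']),"turn",np.degrees(Ro.from_matrix(R.T@G).as_rotvec()))
E
python3 to.py .555 .275 .28 90
```

```text
[317.8 206.4] [325.7 206.3] [ 0.4968 -0.0014  0.0937] 0.0008 r 0.05471484780919885 ang 160.04360810801452
[325.9 211.5] [325.6 198. ] [ 0.4963 -0.0374  0.0936] 0.0007 r 0.0547424588439086 ang -161.54175643745342
[308.3 228.1] [341.5 214.5] [ 0.4489 -0.015   0.0485] 0.0013 r 0.09941903385791917 ang 177.0409608821115
[301.7 234.2] [348.6 217.5] [ 0.427  -0.0133  0.0377] 0.001 r 0.12137220394821893 ang 176.79771534324277
now [ 0.5685 -0.0717  0.2784] h 91.21036166536996 gap 0.05112863670418354 F [-0.145  -0.5825 -0.1996] t 16.45
shift [ 0.347  -0.0062 -0.0019] turn [0.4368 0.0466 1.2106]
```

```bash
python3 snap.py w5 200 0 440 220 2.5;python3 - <<'E'
from h import *;import json
np.set_printoptions(precision=4,suppress=True)
s=json.load(open("pics/w5.json"));im=cv2.cvtColor(cv2.imread("pics/w5.png"),cv2.COLOR_BGR2HSV)
m=((im[...,0]<8)|(im[...,0]>172))&(im[...,1]>90)&(im[...,2]>60)
n,_,st,c=cv2.connectedComponentsWithStats(m[:260,200:480].astype('u1'))
for i in range(1,n):
    if st[i,4]>5:
        u=c[i]+[200,0];print(u,st[i,4],*[plane("wrist",u,z,s) for z in(.05,.064,.096)])
print(proj("wrist",[.5488,-.0202,.156],s),proj("wrist",[.503,-.0177,.096],s),proj("wrist",[.503,-.0177,.05],s))
E
```

```text
[ 0.56851261 -0.0717462   0.27844572] [0.00298269 0.69959238 0.71453188 0.00240808] 0.05112863670418354 [-0.14502044 -0.58254549 -0.19961035]
[372.5269  52.8172] 93 [ 0.4282 -0.015   0.05  ] [ 0.4308 -0.0172  0.064 ] [ 0.4368 -0.0223  0.096 ]
[372.5  69. ] 46 [ 0.4477 -0.0146  0.05  ] [ 0.4496 -0.0169  0.064 ] [ 0.4538 -0.022   0.096 ]
[372.8387 100.2258] 31 [ 0.4847 -0.0131  0.05  ] [ 0.4852 -0.0155  0.064 ] [ 0.4861 -0.0207  0.096 ]
[356. 108.] 45 [ 0.4948 -0.0326  0.05  ] [ 0.4949 -0.0341  0.064 ] [ 0.495  -0.0377  0.096 ]
[391.     110.7561] 41 [0.4959 0.009  0.05  ] [0.4959 0.0059 0.064 ] [ 0.4959 -0.0014  0.096 ]
[381.4985 172.548 ] [375.1562 116.7307] [368.4149 115.5161]
```

View pics/w5c.png

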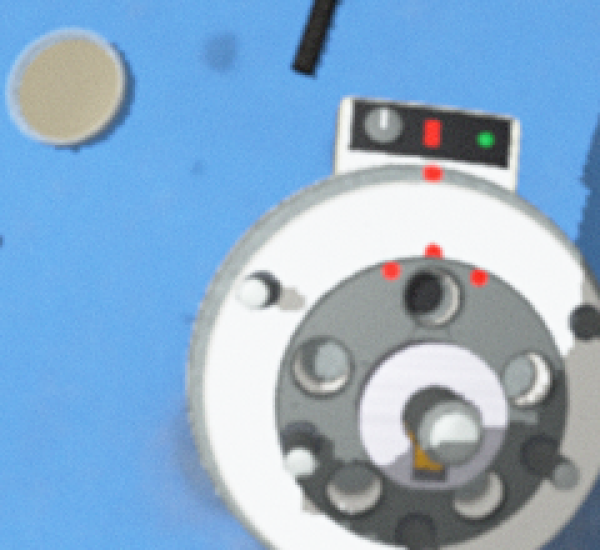

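Call:
carry_out(
  moves=[0.4,0.06,-0.001,0,0.4,0,1,0.4,0.06,-0.001,0,0,0,0,0.4,0.06,-0.001,0,0,0,0,0.4,0.06,-0.001,0,0,0,0,0.4,0.06,-0.001,0,0,0,0],
)

```text
clock: 17.12
tcp_pos: [0.568, 0.2317, 0.2779]
orientation: [0.002, 0.717, 0.697, 0.001]
wrist_force: [1.3, -0.5, 0.9]
finger_gap: 0.0599
```

Call:
carry_out(
  moves=[0.4,0.03,0,0,0,0,0,0.4,0.02,0,0,0,0,0,0.4,0,0,0,0,0,0,0.4,0,0,0,0,0,0,0.4,0,0,0,0,0,0],
)

```text
clock: 17.75
tcp_pos: [0.569, 0.286, 0.277]
orientation: [0.002, 0.719, 0.695, 0.0]
wrist_force: [2.0, 0.0, 0.1]
finger_gap: 0.0599
```

```bash
python3 snap.py w6 160 0 480 280 2;python3 - <<'E'
from h import *;import json
np.set_printoptions(precision=4,suppress=True)
s=json.load(open("pics/w6.json"));im=cv2.cvtColor(cv2.imread("pics/w6.png"),cv2.COLOR_BGR2HSV)
m=((im[...,0]<8)|(im[...,0]>172))&(im[...,1]>90)&(im[...,2]>60)
n,_,st,c=cv2.connectedComponentsWithStats(m[:300].astype('u1'))
for i in range(1,n):
    if st[i,4]>15: print(c[i],st[i],plane("wrist",c[i],.145,s))
print(proj("wrist",[.511,.275,.145],s))
E
```

```text
[0.56899339 0.28597841 0.27704348] [1.55293331e-03 7.18645220e-01 6.95375170e-01 9.51328322e-05] 0.059921011324357204 [2.02323641 0.0047987  0.06811804]
[103.5  82. ] [101  77   6  11  64] [0.4462 0.0711 0.145 ]
[99. 97.] [97 95  5  5 23] [0.4606 0.0637 0.145 ]
[196.8204 119.162 ] [188 110  18  20 284] [0.4979 0.1771 0.145 ]
[308.0729 126.4604] [296 115  25  24 480] [0.5113 0.277  0.145 ]
[ 87.1538 133.3462] [ 85 131   5   6  26] [0.4958 0.0414 0.145 ]
[ 69.0588 136.3529] [ 67 134   5   6  17] [0.4952 0.0108 0.145 ]
[180.7004 188.5907] [173 180  17  18 237] [0.5614 0.1525 0.145 ]
[305.7452 126.1973]
```

All the red marks line up at crop x ≈ 433 (173 machine, 252 tray, 270/278 guide), and the dark well shows through the hole at (424,295). The amber rod's cap, with its red top, is at wrist pixel (308,126) → (0.511, 0.277). The decoys are at (0.498,0.177) and (0.561,0.153).

Call:
carry_out(
  moves=[0.4,-0.005,-0.03,0.02,0,0,0,0.4,-0.004,-0.027,0.03,0,0,0,0.4,0,0,0.03,0,0,0,0.4,0,0,0,0,0,0,0.4,0,0,0,0,0,0],
)

```text
clock: 18.42
tcp_pos: [0.5128, 0.2743, 0.1977]
orientation: [0.003, 0.722, 0.692, 0.002]
wrist_force: [-0.0, 0.4, 0.2]
finger_gap: 0.0594
```

```bash
python3 to.py .5113 .277 .122 90
```

```text
now [0.5128 0.2743 0.1977] h 87.630209710651 gap 0.059436842487901514 F [-0.0221  0.4418  0.2488] t 18.425
shift [ 0.0027 -0.0022  0.0757] turn [ 0.3948  0.0494 -2.3696]
```

Call:
carry_out(
  moves=[0.4,0.003,-0.002,0.025,0.4,0,-2.4,0.4,0,0,0.025,0,0,0,0.4,0,0,0.022,0,0,0,0.4,0,0,0.002,0,0,0,0.4,0,0,0,0,0,0],
)

```text
clock: 19.05
tcp_pos: [0.5186, 0.2784, 0.1306]
orientation: [0.003, 0.707, 0.707, 0.006]
wrist_force: [1.1, -0.6, 0.2]
finger_gap: 0.06
```

```bash
python3 to.py .5113 .277 .122 90
```

```text
now [0.5186 0.2784 0.1306] h 89.94656665207948 gap 0.05995305843202769 F [ 1.1093 -0.5521  0.1693] t 19.05
shift [-0.0015 -0.0074  0.0085] turn [ 0.7406 -0.2259 -0.0549]
```

Call:
carry_out(
  moves=[0.4,-0.0015,-0.0074,0.004,0.7,0,0,0.4,0,0,0.004,0,0,0,0.4,0,0,0,0,0,0,0.4,0,0,0,0,0,0,0.4,0,0,0,0,0,0],
)

```text
clock: 19.68
tcp_pos: [0.5125, 0.2775, 0.125]
orientation: [-0.001, 0.707, 0.707, 0.003]
wrist_force: [0.1, -0.1, -0.2]
finger_gap: 0.0599
```

```bash
python3 to.py .5113 .277 .122 90
```

```text
now [0.5125 0.2775 0.125 ] h 89.94411503640923 gap 0.059881974508500184 F [ 0.1388 -0.1386 -0.2447] t 19.675
shift [-0.0005 -0.0012  0.003 ] turn [ 0.2391 -0.3207 -0.0566]
```

Good. Adjust slightly and close.

Call:
carry_out(
  moves=[0.4,0,-0.001,0.003,0.2,-0.3,0,-1,0,0,0,0,0,0,-1,0,0,0,0,0,0,-1,0,0,0,0,0,0,-1,0,0,0,0,0,0],
  squeeze=50,
)

```text
clock: 20.3
tcp_pos: [0.5115, 0.2774, 0.122]
orientation: [0.0, 0.707, 0.707, 0.0]
wrist_force: [0.1, 0.2, -0.8]
finger_gap: 0.0271
```

Call:
carry_out(
  moves=[-1,0,0,0,0,0,0,-1,0,0,-0.01,0,0,0,-1,0,0,-0.02,0,0,0,-1,0,0,-0.025,0,0,0,-1,0,0,-0.025,0,0,0],
)

```text
clock: 20.92
tcp_pos: [0.51, 0.277, 0.203]
orientation: [-0.001, 0.707, 0.707, -0.002]
wrist_force: [0.7, -0.1, -0.1]
finger_gap: 0.0267
```

```bash
python3 to.py .5113 .277 .285 90
```

```text
now [0.51  0.277 0.203] h 89.93922744559801 gap 0.02666896403231485 F [ 0.7446 -0.1295 -0.1236] t 20.925
shift [-0.0001  0.001  -0.082 ] turn [-0.235   0.0958 -0.061 ]
```

Call:
carry_out(
  moves=[-1,0,0,-0.04,0,0,0,-1,0,0,-0.04,0,0,0,-1,-0.04,0,0,0,0,0,-1,-0.05,0,0,0,0,0,-1,-0.05,0,0,0,0,0],
)

```text
clock: 21.55
tcp_pos: [0.5116, 0.1374, 0.2914]
orientation: [0.001, 0.705, 0.709, 0.002]
wrist_force: [1.2, 0.2, -1.5]
finger_gap: 0.027
```

Call:
carry_out(
  moves=[-1,-0.05,0,0,0,0,0,-1,-0.05,0,0,0,0,0,-1,-0.03,0,0,0,0,0,-1,-0.015,0,0,0,0,0,-1,0,0,0,0,0,0],
)

```text
clock: 22.18
tcp_pos: [0.512, -0.0146, 0.2945]
orientation: [0.003, 0.706, 0.708, 0.003]
wrist_force: [0.6, 1.1, -0.8]
finger_gap: 0.0269
```

```bash
python3 to.py .504 -.018 .285 90
python3 - <<'E'
from h import *
np.set_printoptions(precision=4,suppress=True)
import json
s=json.load(open("pics/w5.json"))
# guide hole top-surface ellipse centre, from w5 crop
print("ghole",plane("wrist",(200+435/2.5,297/2.5),.096,s))
a=env.read_camera("side");b=env.read_camera("scene")
cv2.imwrite("pics/side4.png",a[:,:,::-1]);cv2.imwrite("pics/scene4.png",b[:,:,::-1])
t=env.get_state()['tcp_pos'];q=t.copy();q[2]-=.112
for n,im in(("side",a),("scene",b)):
    hv=cv2.cvtColor(im,cv2.COLOR_RGB2HSV)
    u=proj(n,q);w=proj(n,q+[0,0,.105]);print(n,"pred nose",u,"shank top",w)
    x0,y0,x1,y1=[int(v) for v in(u[0]-14,min(u[1],w[1]),u[0]+14,u[1]+12)]
    c=hv[y0:y1,x0:x1];m=(c[...,0]>5)&(c[...,0]<25)&(c[...,1]>90)
    yy,xx=np.nonzero(m);print("amber px",len(xx),*( [xx.min()+x0,xx.max()+x0,yy.min()+y0,yy.max()+y0] if len(xx) else []))
E
```

```text
now [ 0.512  -0.0146  0.2945] h 90.09989676355195 gap 0.026908871861209015 F [ 0.6093  1.1424 -0.8377] t 22.175
shift [-0.0034 -0.008   0.0094] turn [ 0.4801 -0.0499  0.0997]
ghole [ 0.5052 -0.0188  0.096 ]
side pred nose [320.8297 179.8096] shank top [321.6837 149.1912]
amber px 288 315 333 155 179
scene pred nose [323.6783 178.167 ] shank top [322.7026 141.8291]
amber px 146 321 327 144 176
```

Call:
carry_out(
  moves=[-1,-0.0037,-0.008,0.02,0.5,0,0,-1,0,0,0.02,0,0,0,-1,0,0,0.015,0,0,0,-1,0,0,0,0,0,0,-1,0,0,0,0,0,0],
)

```text
clock: 22.9
tcp_pos: [0.5046, -0.0117, 0.2388]
orientation: [-0.0, 0.703, 0.711, 0.001]
wrist_force: [-0.2, 1.1, -1.2]
finger_gap: 0.0267
```

```bash
python3 to.py .504 -.0183 .222 90
```

```text
now [ 0.5046 -0.0117  0.2388] h 90.69085568152585 gap 0.026749159205134737 F [-0.1925  1.069  -1.2002] t 22.9
shift [-0.0066 -0.0007  0.0168] turn [ 0.0476 -0.123   0.6908]
```

Call:
carry_out(
  moves=[-1,-0.0066,-0.0005,0,0,0,0.7,-1,0,0,0,0,0,0,-1,0,0,0.005,0,0,0,-1,0,0,0.005,0,0,0,-1,0,0,0,0,0,0],
)

```text
clock: 23.52
tcp_pos: [0.5051, -0.0191, 0.2297]
orientation: [0.001, 0.708, 0.707, 0.002]
wrist_force: [0.4, -0.4, -0.3]
finger_gap: 0.027
```

```bash
python3 to.py .504 -.0183 .190 90;python3 snap.py w7 220 60 420 210 4
```

```text
now [ 0.5051 -0.0191  0.2297] h 89.91564483250237 gap 0.026959621371532218 F [ 0.4152 -0.3892 -0.2776] t 23.525
shift [ 0.0008 -0.0013  0.0397] turn [ 0.2049 -0.0899 -0.0845]
[ 0.50512817 -0.01912921  0.22969823] [0.00070972 0.70762676 0.70658372 0.00181902] 0.026959621371532218 [ 0.41520668 -0.38916611 -0.27764986]
```

View pics/w7c.png

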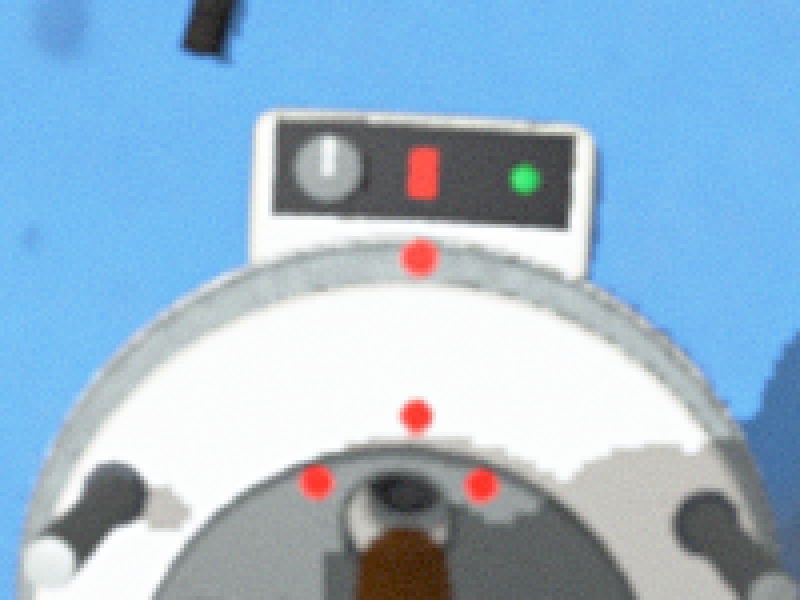

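The last picture shows the amber rod's nose (403,530) above the red-marked hole (398,500), with the dark well beneath, so it's aligned. Lowering.

Call:
carry_out(
  moves=[-1,0.0005,-0.001,0.008,0.2,0,0,-1,0,0,0.008,0,0,0,-1,0,0,0.008,0,0,0,-1,0,0,0.008,0,0,0,-1,0,0,0.006,0,0,0],
)

```text
clock: 24.2
tcp_pos: [0.5041, -0.0184, 0.1892]
orientation: [-0.001, 0.708, 0.707, 0.001]
wrist_force: [0.2, -0.6, -0.5]
finger_gap: 0.0266
```

```bash
python3 to.py .504 -.0183 .131 90;python3 dot.py
```

```text
now [ 0.5041 -0.0184  0.1892] h 89.92905779032242 gap 0.026584995703697094 F [ 0.199  -0.5515 -0.495 ] t 24.2
shift [ 0.     -0.0001  0.0582] turn [-0.0044 -0.0898 -0.0709]
[322. 187.] [322. 186.] [ 0.5067 -0.0138  0.1582] 0.0016 r 0.04193745323539661 ang 171.37680660818648
[325. 186.] [322. 186.] [ 0.5102 -0.0167  0.1589] 0.0026 r 0.0381859405252385 ang 174.96452985049893
[323. 189.] [322. 186.] [ 0.5064 -0.0185  0.1541] 0.0018 r 0.04181140797669142 ang 177.77917672110405
[325.  188.5] [322. 186.] [ 0.5086 -0.0207  0.1543] 0.0009 r 0.039602157396660634 ang -179.14792264840202
[326. 198.] [322. 186.] [ 0.5036 -0.0372  0.1364] 0.0043 r 0.047771852892467596 ang -159.06222953004132
[324.  204.4] [326.  198.5] [ 0.4984 -0.0228  0.1073] 0.0038 r 0.04990323811690722 ang -176.9471129677411
[317.8 206.4] [325.5 206. ] [ 0.4969 -0.002   0.0941] 0.0003 r 0.05437904312335984 ang 160.5165629684052
[325.9 210.8] [326.  198.5] [ 0.4961 -0.0356  0.0943] 0.0019 r 0.05436844630991866 ang -163.45415045623727
[308.2 228.1] [341.5 214.5] [ 0.4489 -0.015   0.0485] 0.0013 r 0.09944208792332387 ang 177.03178248859584
[301.7 234.2] [348.6 217.5] [ 0.4269 -0.0133  0.0377] 0.0011 r 0.12151195619778961 ang 176.77386855175683
```

Nose at z ≈ .077, no contact. Continuing down.

Call:
carry_out(
  moves=[-1,0,0,0.006,0,0,0,-1,0,0,0.006,0,0,0,-1,0,0,0.006,0,0,0,-1,0,0,0.006,0,0,0,-1,0,0,0.003,0,0,0],
)

```text
clock: 24.92
tcp_pos: [0.5042, -0.0184, 0.1607]
orientation: [-0.001, 0.708, 0.707, 0.001]
wrist_force: [0.0, -0.1, -0.6]
finger_gap: 0.0267
```

```bash
python3 to.py .504 -.0183 .131 90
```

```text
now [ 0.5042 -0.0184  0.1607] h 89.92667118476099 gap 0.02671343903991715 F [ 0.0112 -0.0935 -0.6055] t 24.925
shift [ 0.     -0.0002  0.0297] turn [ 0.0048 -0.0881 -0.0733]
```

Call:
carry_out(
  moves=[-1,0,0,0.006,0,0,0,-1,0,0,0.006,0,0,0,-1,0,0,0.006,0,0,0,-1,0,0,0.006,0,0,0,-1,0,0,0.002,0,0,0],
)

```text
clock: 25.55
tcp_pos: [0.5042, -0.0184, 0.1327]
orientation: [-0.001, 0.708, 0.707, 0.001]
wrist_force: [0.4, 0.7, -0.3]
finger_gap: 0.0268
```

```bash
python3 to.py .504 -.0183 .131 90
```

```text
now [ 0.5042 -0.0184  0.1327] h 89.92744765935875 gap 0.026778151798400197 F [ 0.3736  0.6541 -0.2977] t 25.55
shift [ 0.0001 -0.0002  0.0017] turn [ 0.0002 -0.0902 -0.0726]
```

Call:
carry_out(
  moves=[-1,0,0,0.002,0,0,0,0.1,0,0,0,0,0,0,0.2,0,0,0,0,0,0,0.2,0,0,0,0,0,0,0.2,0,0,0,0,0,0],
)

```text
clock: 26.18
tcp_pos: [0.5049, -0.0185, 0.1314]
orientation: [0.0, 0.708, 0.707, 0.001]
wrist_force: [-0.1, -0.6, 0.7]
finger_gap: 0.0513
```

Call:
carry_out(
  moves=[0.2,0,0,-0.02,0,0,0,0.2,0,0,-0.03,0,0,0,0.2,0,0,-0.05,0,0,0,0.2,0,0.04,-0.04,0,0,0,0.2,0,0,0,0,0,0],
)

```text
clock: 26.8
tcp_pos: [0.5449, -0.0187, 0.2754]
orientation: [-0.0, 0.708, 0.707, 0.001]
wrist_force: [-0.2, -0.5, 0.4]
finger_gap: 0.051
```

```bash
python3 dot.py
python3 - <<'E'
from h import *
import json
np.set_printoptions(precision=4,suppress=True)
s=env.get_state();print(s['tcp_pos'],s['finger_gap'],s['wrist_force'],s['clock'])
im=cv2.cvtColor(env.read_camera("wrist"),cv2.COLOR_RGB2HSV)
m=((im[...,0]<8)|(im[...,0]>172))&(im[...,1]>90)&(im[...,2]>60)
n,_,st,c=cv2.connectedComponentsWithStats(m[:300].astype('u1'))
for i in range(1,n):
    if st[i,4]>30: print(c[i],st[i,4],[plane("wrist",c[i],z,s) for z in (.153,.096,.064)])
E
```

```text
[323.6 189.8] [323.4 187.9] [ 0.5051 -0.0179  0.1501] 0.0014 r 0.043167402983284094 ang 177.10772643786683
[324.6 206.7] [326.  197.5] [ 0.4969 -0.0292  0.1041] 0.0024 r 0.05208263341147068 ang -169.9810958184114
[317.8 206.4] [325.6 205.8] [ 0.4966 -0.0025  0.0945] 0.0002 r 0.05448506243655227 ang 161.19160174336628
[324.2 216.1] [326.  197.5] [ 0.4905 -0.0433  0.0867] 0.0042 r 0.062191385662206486 ang -158.09709636213537
[324.2 216.1] [325.6 205.8] [ 0.4967 -0.0271  0.0729] 0.0018 r 0.05193095100949433 ang -172.201385668902
[308.2 228.1] [341.5 214.5] [ 0.4489 -0.015   0.0485] 0.0013 r 0.0994419402058139 ang 177.0416610847771
[301.9 234.2] [348.6 217.5] [ 0.4271 -0.0135  0.0376] 0.0013 r 0.12132381722726465 ang 176.86640970836817
[ 0.5409 -0.018   0.272 ] 0.05165273042850571 [-0.0817 -0.9168  0.2662] 26.9
[323.4607  75.4607] 89 [array([ 0.4399, -0.0152,  0.153 ]), array([ 0.4331, -0.0145,  0.096 ]), array([ 0.4292, -0.0142,  0.064 ])]
[322.625   92.8958] 48 [array([ 0.4543, -0.0159,  0.153 ]), array([ 0.4507, -0.0154,  0.096 ]), array([ 0.4487, -0.0151,  0.064 ])]
[109.1343 125.388
[... 316 characters left out ...]
.4949, -0.0382,  0.096 ]), array([ 0.4975, -0.0403,  0.064 ])]
[336.38 137.9 ] 50 [array([ 0.4912, -0.0047,  0.153 ]), array([ 0.4959, -0.0017,  0.096 ]), array([0.4985, 0.    , 0.064 ])]
[319.7879 153.8693] 528 [array([ 0.5044, -0.0183,  0.153 ]), array([ 0.5121, -0.0183,  0.096 ]), array([ 0.5164, -0.0183,  0.064 ])]
[512.2217 150.7389] 203 [array([0.4963, 0.1629, 0.153 ]), array([0.5021, 0.2036, 0.096 ]), array([0.5054, 0.2265, 0.064 ])]
[484.4638 213.5942] 207 [array([0.558 , 0.1392, 0.153 ]), array([0.5778, 0.1745, 0.096 ]), array([0.5889, 0.1944, 0.064 ])]
[133.5484 293.3871] 31 [array([ 0.6531, -0.2285,  0.153 ]), array([ 0.6942, -0.2759,  0.096 ]), array([ 0.7173, -0.3024,  0.064 ])]
```

Call:
carry_out(
  moves=[0.2,0,0,-0.02,0,0,0,0.2,0,0,0,0,0,0,0.2,0,0,0,0,0,0,0.2,0,0,0,0,0,0,0.2,0,0,0,0,0,0],
)

```text
clock: 27.58
tcp_pos: [0.5345, -0.0172, 0.2844]
orientation: [-0.01, 0.708, 0.706, -0.006]
wrist_force: [-0.2, -0.8, -0.5]
finger_gap: 0.051
```

```bash
python3 -c "
from workcell import env
print(env.hand_in())"
```

```text
the job is handed in; nothing more can be done
None
```

The job is handed in at about 27.6 s of the 72 s allowed; hand-in gave no verdict. I turned both discs by their posts until they dropped, then put the amber rod through the red-marked holes into the well and let go.

**Tray:** it turned about 165° clockwise and slightly overshot the keyway the first time. I nudged it back a few degrees and it dropped.

**Guide disc:** it turned about 100° clockwise and dropped on the first pass.

**Last checks:**

| Check | Measured | Home value |
|---|---|---|
| Guide dots, height | about 94 mm | 96 mm |
| Guide yaw, from dots at drop | about 2° off the machine's | within 0.12 rad (7°) |
| Tray dot, height | about 63 mm | 64 mm |
| Tray yaw, from dot after drop | about 2° off the machine's | within 0.12 rad (7°) |
| Rod position | (0.504, -0.018) m | at most 1 mm from my estimate of the well |
| Rod cap top, height | 150 mm | 153 mm |

- **Rod height:** the same camera method read 4 mm low on the cap while it was in its stand, so I take the rod to be on the floor of the well.
- **Camera disagreement:** the scene and side cameras disagreed by up to 3 mm per ray, so I used the wrist camera for the rod and the well.
- **Jars, bottles and tube block:** I kept the arm clear of them and felt no unexpected force, but I did not re-measure where they stand at the end.

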